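# Clamp a fixing wedge for trimming and keep the trigger squeezed

### The arm

A 7-joint arm with a two-finger parallel gripper is mounted at the origin on a cart in front of the work surface, level with it; the furniture and walls round the work are solid. World frame = base frame: x ahead of the robot, y to its left, z up, the work surface at z = 0. Lengths are in m, angles in rad, forces in N, time in s.
With the tool pointing down it reaches from about 0.425 to 0.825 m from the base axis. Payload 3.6 kg.
Tool frame: the origin (TCP) lies where the fingers leave the gripper's body, on its centre line; the fingertips stand 73 mm ahead of it and the grasp point (between the pads) lies 54 mm ahead of it; z points along the fingers, y is the line along which they close (so a half turn about z gives the same grasp; the last joint's range is limited). The gripper opens to 85 mm and grips with 20 to 120 N. Pads are 22 mm wide; open, the fingers measure 114 mm over their backs; the gripper's body (76 mm by 85 mm) begins 54 mm behind the grasp point. The pads swing forward as they close: fully open they stand 13 mm farther back than shut.
Start: joints at [-1.347, 0.615, -0.013, 1.423, 0.008, 1.103, -0.04], TCP at [0.161, 0.63, 0.304] pointing down, gripper open.
Joint ranges: [-3.12, 3.12], [-0.3, 2.06], [-1.34, 1.32], [0.26, 2.42], [-1.36, 4.5], [0.01, 1.98], [-2.84, 2.84]. Speed limits (rad/s): [2.79, 2.79, 3.14, 3.14, 3.14, 3.14, 3.14].

### API

Orientations are given as a unit quaternion [x, y, z, w].
In Python, from station import arm, snapshot, camera_info, ticket gives the robot as it stands. Calls block until the motion is done:
- arm.movep(position, orientation): joint-space move of the TCP to a pose.
- arm.line_to(position, velocity=0.15, ori=None): straight line of the TCP; ori=None keeps the orientation; velocity is the mean speed in m/s.
- arm.move_j(angles): joint-space move.
- arm.move_gripper(opening, effort=None): opening from 0.0 (shut) to 1.0 (fully open); effort is the grip in N (None keeps the last); returns when the fingers have stopped.
- arm.pause(seconds).
- arm.ik(position, orientation): joint angles nearest the present ones, or None.
- snapshot(name): name is "scene" or "top" or "wrist"; returns the picture (400x640x3 uint8, blue, green, red); there is no depth.
- camera_info(name): a dict with "fx", "fy", "cx", "cy" (pixels), "R" (3x3) and "t" (3): a world point X has camera coordinates R X + t; the wrist camera has in their place "T_tool_cam" (4x4, takes a point from camera to tool coordinates, whose origin is the TCP and whose axes are the flange's). Camera axes: x right, y down, z forward; pixel columns grow to the right and rows downward; lengths in m; the calibration is good to about 2 mm. A picture is of the moment at which its call begins: read the wrist's pose just before it. camera_info takes no time and is no camera call.
A pose or a line that the arm cannot do raises arm.MotionError and nothing moves.
- ticket.finish_job(): hands the job in; it is judged then, once.
Readings, each from a call of its own:
- arm.read_time(): time.
- arm.read_joint_positions(): joint angles.
- arm.read_dq(): joint speeds.
- arm.read_effort(): joint torques, N m.
- arm.read_tool_pos(): TCP position.
- arm.read_eef_rot(): TCP orientation.
- arm.read_ft_force(): force on the tool from outside, world axes, zero at the start.
- arm.read_wrist_torque(): the same for the moment, N m.
- arm.read_opening(): opening from 0.0 (shut) to 1.0 (fully open).
- arm.read_finger_force(): force on a finger pad.
Only numpy, scipy, OpenCV 4.12 (cv2) and the standard library are available. Lean on these libraries where they do the work, as an engineer would, in place of code of your own. Each camera call takes 0.05 s, during which the arm holds its last target. There are 200 camera calls.

### The job

Lay the longer of the two wooden wedges flat on the bed of the trigger clamp, alongside its two dowels with the thick end up to the end plate, so that the thin tip sticks out over the open end of the bed, and let go of it. Then pump the clamp's trigger against its fixed grip, moving the jaw by the trigger only, until the sprung pad holds the wedge tight against the dowels and is pushed back about 8 mm (anything from 4 to 12 mm; by 14 mm the soft wood is crushed). Finish while still holding the trigger squeezed, and leave the short wedge, the spacer ring and the tin where they are.

Things in the scene. Friction and masses are not known exactly. Their poses are not given: they have to be found in the camera images.
- wedge_long: The longer wooden wedge, 28 wide x 110 long mm, 40 g. Origin: centre of its flat underside. y axis along its length: 18 mm thick at y = -55 mm, 5 mm thick at y = +55 (thin tip), top slopes evenly. The long sides (x = -14, +14) are upright and parallel: grasp across them. Balances at about y = -10. Starts lying flat on the bench, pointing any way.
- thick_end (a point): Centre of the thick end face of the longer wedge (9 mm above its underside, y = -55 mm in its frame).
- wedge_short: The shorter wooden wedge, 28 x 90 x 18 mm, same shape; not to be used, leave it where it is. Origin: centre of its underside.
- clamp: Trigger clamp fixed to the bench, aluminium base 8 mm thick. Frame (mm): origin at bench level midway between the dowels' faces, +x the way the jaw pushes, z up. Bed: flat top z = 8, x -40..16, y -56..45. End plate: face y = -48, x -39..11, z 8..32; the other end (y = 45) is open. Grey ratchet housing x -186..-128, y -17..17, top z = 46; on it a fixed black grip x -152..-140, 22 wide, top z = 92.
- squeeze_point (a point): Clamp frame x = -155, y = 0, z = 70 mm: midway between the outer faces of the fixed grip and of the fully squeezed trigger (30 mm over both), at a height to take them. Squeeze along the clamp's x axis; fingertips fit down to z = 50 mm.
- seat (a point): Middle of the bed top where the pad will press, clamp frame x = -14, y = 0, z = 8 mm. Two steel dowels, 12 dia, z 8..32 mm, stand at y = -33 and +33 mm with wedge-side faces at x = 0: a fingertip fits between them (54 mm clear). A wedge fully home has its x, y axes along the clamp's and its origin at x = -14, y = 7, z = 8 mm; its tip then overhangs the bed by 17 mm.
- trigger (a joint): Trigger hinge, rad: 0 released (springs back), 0.26 squeezed to its stop. At z = 70 mm grip and released trigger measure 42 mm over their outer faces (47 at the top, z = 88), squeezed 30. Needs 3 to 15 N there. Each full squeeze from fully released drives the jaw about 6 mm (6 mm teeth; the first 1 to 7, less once the pad presses); on release the jaw stays (brake 7 N).
- trigger_lever: The black trigger blade, 10 thick x 16 wide (y) x 64 mm, on the -x side of the fixed grip. Released it leans 0.26 rad away from the grip, squeezed it is upright. Origin on its pivot, clamp x = -165, z = 25 mm.
- jaw (a joint): Travel of the moving jaw, m, towards the dowels; it starts at 0 to 0.016. The free pad's face is at clamp x = -76 mm + this value, so it meets a seated wedge (near side x = -28 mm) at 0.048. Only the trigger moves it; it does not come back.
- jaw_bar: The moving jaw: steel toothed bar (10 x 10 mm, 118 long) and grey head 22 x 32 x 36 mm carrying the sprung pad. Do not push it by hand (over 6 N fails). Its origin moves with it and lies at the clamp's origin when joint jaw is 0.
- pad_spring (a joint): How far the sprung pad is pushed back into the jaw head, m: 0 free, 0.020 bottomed. Spring 0.7 N per mm. Wanted at the end 0.004 to 0.012; 0.014 or more crushes the wedge.
- pad_face: Black rubber pad on the jaw, 6 thick x 34 wide (y) x 14 mm high (z 10 to 24 mm), on a 20 mm stem. It presses the wedge at clamp y = 0. Its origin lies at the clamp's origin when joints jaw and pad_spring are 0.
- spacer: Light metal spacer ring, 60 dia x 20 mm, a bystander. Origin: centre of its underside.
- tin: Open tin of screws, 73 dia x 50 mm, a bystander. Origin: centre of its underside.

How it is judged:
On the way, in this order (a step that is already met when the one before it is completed fails the run):
1. the longer wedge lies flat on the bed, thick end within 12 mm of the end plate, side within 14 mm of the dowels and along them within 0.2 rad, let go, not yet touched by the pad (y of thick_end in the frame of clamp between -0.053 and -0.036 m and z of wedge_long in the frame of clamp between 0.004 and 0.012 m and angle between wedge_long's own z axis and vertical below 0.1 rad and x of wedge_long in the frame of clamp between -0.028 and -0.009 m and angle between the y axis of wedge_long and the y axis of clamp, either way round below 0.2 rad and contact force between each of the fingers, pad_face and wedge_long below 0.2 N and value of joint pad_spring below 0.0015 m), for 0.2 s.
2. the pad presses the wedge (contact force between pad_face and wedge_long above 0.5 N), for 0.1 s.
At the end, for the whole second after the job is handed in: The longer wedge lies flat, thick end within 12 mm of the end plate, tight along the dowels (side within 4 mm, 0.06 rad); the pad presses it with over 1.2 N and is pushed back 3 to 13 mm; the fingers hold the trigger squeezed (over 0.08 rad, over 1 N) and do not touch the wedge (y of thick_end in the frame of clamp between -0.053 and -0.036 m and z of wedge_long in the frame of clamp between 0.004 and 0.012 m and angle between wedge_long's own z axis and vertical below 0.1 rad and x of wedge_long in the frame of clamp between -0.018 and -0.01 m and angle between the y axis of wedge_long and the y axis of clamp, either way round below 0.06 rad and contact force between the fingers and wedge_long below 0.2 N and contact force between pad_face and wedge_long above 1.2 N and contact force between the fingers and trigger_lever above 1 N and value of joint trigger above 0.08 rad and linear speed of wedge_long below 0.02 m/s and value of joint pad_spring between 0.003 and 0.013 m); the arm keeps its last pose, push and grip.
It fails at once if the pad is pushed back 14 mm or more: wedge crushed (value of joint pad_spring above 0.014 m).
It fails at once if the jaw is pushed by the robot instead of the trigger (over 6 N) (contact force between any of the fingers, the arm and jaw_bar above 6 N).
It fails at once if short wedge, spacer or tin moved more than 30 mm (distance of any of wedge_short, spacer, tin from where it was at the start of the episode above 0.03 m).
It also fails if it takes over 64 s, if anything falls off the work surface, if the arm or the gripper's body presses on something with over 40 N, if the wrist force passes 120 N, or if a joint passes its speed limit or range.

## Working session

There is one attempt and no reset: what is moved stays moved. The work goes in short steps, each a Python script; the robot and the scene stay as the last script left them, time stands still between calls to the robot, and variables do not carry over. Pictures are saved under pics/ and viewed, at most 10 in all, crops included, and the job is handed in when it is done.

```bash
ls; mkdir -p pics; python3 - <<'E'
from station import *
import cv2, numpy as np
for n in ("scene","top"):
    im=snapshot(n); cv2.imwrite(f"pics/{n}0.png",im); c=camera_info(n)
    C=-np.array(c["R"]).T@np.array(c["t"]); print(n,c["fx"],c["cx"],c["cy"],C.round(3),np.round(c["R"],3).tolist())
print(camera_info("wrist"),arm.read_eef_rot(),arm.read_time())
E
```

```text
pics
scene 442.6084735349191 319.36369887079496 197.38692396998024 [ 0.007 -0.737  0.941] [[0.747, -0.665, -0.001], [-0.487, -0.546, -0.682], [0.453, 0.51, -0.732]]
top 385.65866398190593 324.11438101230056 193.17815882951248 [ 0.288 -0.16   1.261] [[-0.053, -0.999, -0.001], [-0.976, 0.053, -0.209], [0.209, -0.01, -0.978]]
{'fx': 285.11344773731037, 'fy': 285.11344773731037, 'cx': 312.6003795422646, 'cy': 201.4983389911024, 'T_tool_cam': array([[ 1.14540579e-03, -9.64938247e-01, -2.62474507e-01,
         6.68222167e-02],
       [ 9.99998648e-01,  1.41482834e-03, -8.37482230e-04,
        -2.82615190e-04],
       [ 1.17947501e-03, -2.62473193e-01,  9.64938564e-01,
        -6.99284547e-02],
       [ 0.00000000e+00,  0.00000000e+00,  0.00000000e+00,
         1.00000000e+00]])} [ 1.25027522e-01  9.92152572e-01 -1.17326374e-03 -1.28308162e-04] 0.1
```

View pics/top0.png

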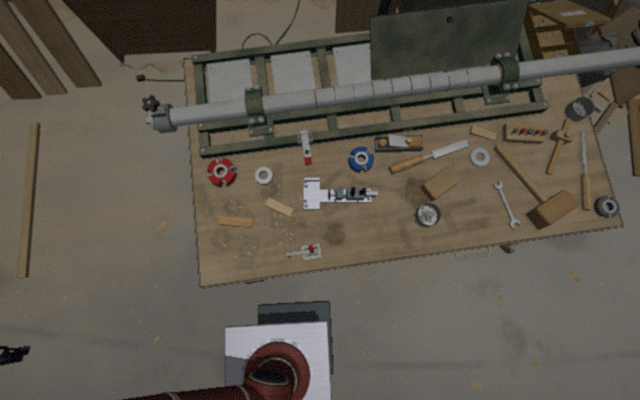

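View pics/scene0.png

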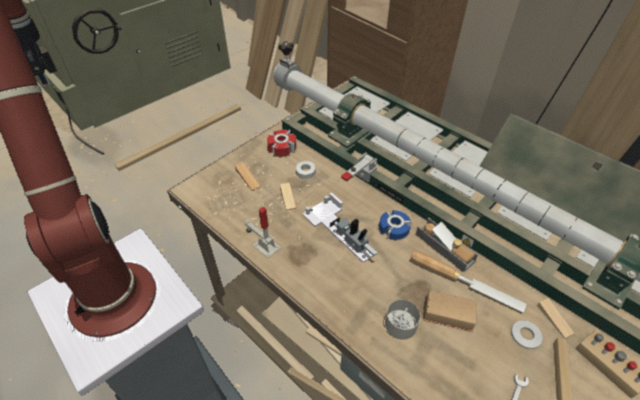

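Top view: the wedges are near (236,222) and (279,207). The clamp bed is near (312,193), with its housing to the right around (350,193), so clamp +x points roughly to world +y. Next I'll look closer with the wrist camera from two places.

```bash
cat > h.py <<'E'
from station import arm, snapshot, camera_info, ticket
import cv2, numpy as np, pickle
from scipy.spatial.transform import Rotation as Rt
def cam(n):
    c=camera_info(n)
    if n=="wrist":
        T=np.eye(4);T[:3,:3]=Rt.from_quat(arm.read_eef_rot()).as_matrix();T[:3,3]=arm.read_tool_pos()
        M=np.linalg.inv(T@c["T_tool_cam"]);R,t=M[:3,:3],M[:3,3]
    else: R,t=np.array(c["R"]),np.array(c["t"])
    return np.array([[c["fx"],0,c["cx"]],[0,c["fy"],c["cy"]],[0,0,1]]),R,t
def shot(n,name):
    c=cam(n); im=snapshot(n); cv2.imwrite(f"pics/{name}.png",im); pickle.dump((im,c),open(f"pics/{name}.pkl","wb")); return im,c
def load(name): return pickle.load(open(f"pics/{name}.pkl","rb"))
def plane(c,uv,z):
    K,R,t=c; uv=np.atleast_2d(np.array(uv,float)); C=-R.T@t
    d=np.c_[uv,np.ones(len(uv))]@np.linalg.inv(K).T@R
    return C+d*((z-C[2])/d[:,2])[:,None]
def tri(c1,uv1,c2,uv2):
    P=[c[0]@np.c_[c[1],c[2]] for c in (c1,c2)]
    X=cv2.triangulatePoints(P[0],P[1],np.float64(np.atleast_2d(uv1)).T,np.float64(np.atleast_2d(uv2)).T)
    return (X[:3]/X[3]).T
def proj(c,X):
    K,R,t=c; p=(np.atleast_2d(X)@R.T+t)@K.T; return p[:,:2]/p[:,2:]
def down(yaw): # tool down; yaw=direction angle of tool y axis in world (from +y)
    return (Rt.from_euler("z",yaw)*Rt.from_quat([0,1,0,0])).as_quat()
E
python3 - <<'E'
from h import *
c=cam("top")
print(plane(c,[(236,222),(279,207),(312,193),(370,194),(264,175),(428,214)],0.01).round(3))
for i,(x,y) in enumerate([(0.50,0.0),(0.50,-0.11)]):
    arm.movep([x,y,0.27],down(0)); im,c=shot("wrist",f"w{i}")
print(arm.read_time(),arm.read_tool_pos(),arm.read_eef_rot())
E
```

```text
[[ 0.474  0.119  0.01 ]
 [ 0.517 -0.022  0.01 ]
 [ 0.558 -0.133  0.01 ]
 [ 0.544 -0.325  0.01 ]
 [ 0.628  0.025  0.01 ]
 [ 0.467 -0.509  0.01 ]]
3.25 [ 0.50018244 -0.1090823   0.26985906] [-5.71849541e-04  9.99999680e-01  5.55887958e-04 -6.53052063e-05]
```

View pics/w0.png

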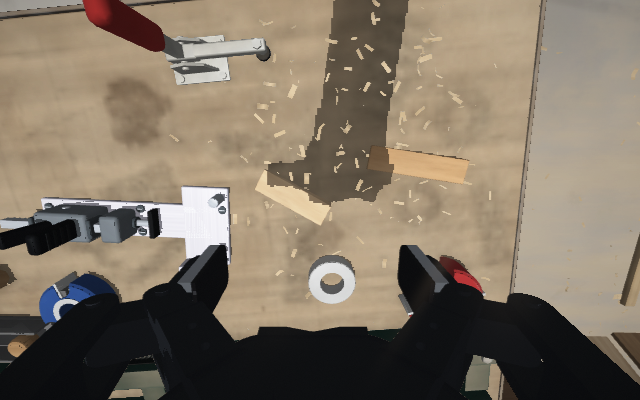

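View pics/w1.png

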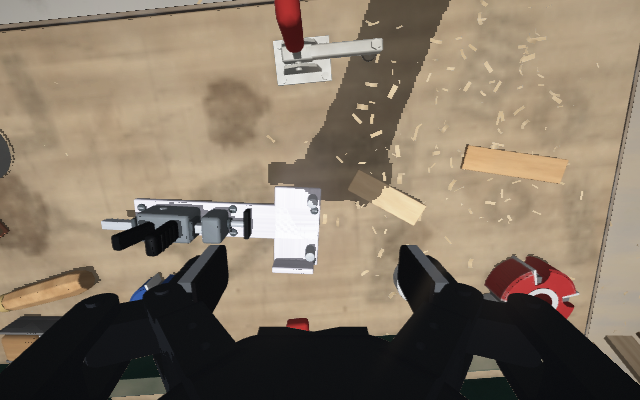

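w1: the long wedge is at about (466,144) to (572,185) and unshadowed. The short one is around (387,198). The clamp plate spans (274..320, 187..273), the dowels are on its right side, and the housing and trigger are at left (112–200, 210–255). I'll zoom in for corners.

```bash
python3 - <<'E'
from h import *
a,_=load("w0");b,_=load("w1")
f=lambda im,u,v,w,h,s:cv2.resize(im[v:v+h,u:u+w],None,fx=s,fy=s,interpolation=cv2.INTER_CUBIC)
o=np.zeros((600,800,3),np.uint8)
o[:180,:390]=f(a,355,135,130,60,3); o[:180,400:790]=f(b,450,130,130,60,3)
o[190:550]=f(b,100,180,230,100,3.6)[:360,:800] if 0 else cv2.resize(b[180:280,100:330],(800,360),interpolation=cv2.INTER_CUBIC)
cv2.imwrite("pics/z0.png",o)
E
```

```text
(no output)
```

View pics/z0.png

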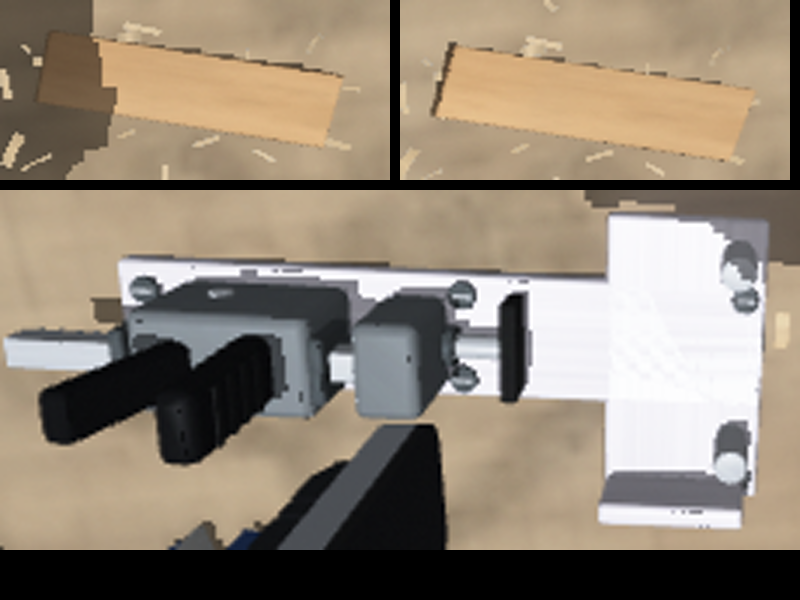

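z0: the wedge's thick end, with its dark end face, is at left (−y). The corners read well in both views. The end plate is at the bottom (world +x), as expected. I'll triangulate the wedge now and take two better clamp views.

```bash
python3 - <<'E'
from h import *
a,ca=load("w0");b,cb=load("w1")
def ref(im,p):
    g=cv2.cvtColor(im,cv2.COLOR_BGR2GRAY)
    return cv2.cornerSubPix(g,np.float32(p).reshape(-1,1,2),(3,3),(-1,-1),(3,30,.01)).reshape(-1,2)
p0=[(371.7,145.7),(367.7,168.3),(469.3,160.3),(463.3,183.7)]
p1=[(468.7,145),(463.3,168.3),(567.7,160),(560.7,183.3)]
r1=ref(b,p1); r0=ref(a,p0); print(r0.round(1).tolist(),r1.round(1).tolist())
X=tri(ca,p0,cb,p1); print(X.round(4)); print(tri(ca,r0,cb,r1).round(4))
z=[.018,.018,.005,.005]
Y=np.array([plane(cb,u,h)[0] for u,h in zip(p1,z)]);Y0=np.array([plane(ca,u,h)[0] for u,h in zip(p0,z)])
for Y in (Y,Y0):
    A,B=(Y[0]+Y[1])/2,(Y[2]+Y[3])/2
    print(Y.round(4).tolist(),"L",np.linalg.norm((B-A)[:2]),"W",np.linalg.norm((Y[0]-Y[1])[:2]),np.linalg.norm((Y[2]-Y[3])[:2]),"c",(A+B)/2,"yaw",np.arctan2(*(B-A)[1::-1]))
# short wedge length check
for i,(x,y) in enumerate([(0.56,-0.11),(0.56,-0.29)]):
    arm.movep([x,y,0.25],down(0)); shot("wrist",f"c{i}")
o=np.vstack([cv2.resize(load(f"c{i}")[0][90:230,100:500],(800,280),interpolation=cv2.INTER_CUBIC) for i in (0,1)])
cv2.imwrite("pics/z1.png",o)
E
```

```text
[[372.5, 144.3000030517578], [366.8999938964844, 168.0], [468.6000061035156, 160.6999969482422], [463.29998779296875, 183.6999969482422]] [[467.6000061035156, 143.3000030517578], [460.5, 168.3000030517578], [566.0999755859375, 159.8000030517578], [560.7000122070312, 183.3000030517578]]
[[0.4569 0.0687 0.0062]
 [0.4831 0.0651 0.0081]
 [0.4727 0.1789 0.0147]
 [0.499  0.174  0.0181]]
[[ 0.4556  0.071  -0.0009]
 [ 0.4839  0.0655  0.0011]
 [ 0.4731  0.1797  0.0118]
 [ 0.499   0.174   0.0181]]
[[0.4556, 0.0623, 0.018], [0.4816, 0.0599, 0.018], [0.4739, 0.1875, 0.005], [0.5016, 0.1856, 0.005]] L 0.12693991758623138 W 0.026078545728199974 0.027827662679312287 c [0.47818769 0.12382975 0.0115    ] yaw 1.4195435189816836
[[0.4564, 0.0663, 0.018], [0.4816, 0.0632, 0.018], [0.4738, 0.1842, 0.005], [0.5017, 0.1811, 0.005]] L 0.11937447134318507 W 0.025416078797115847 0.028098882236630273 c [0.47838946 0.12369541 0.0115    ] yaw 1.4130831283877112
```

View pics/z1.png

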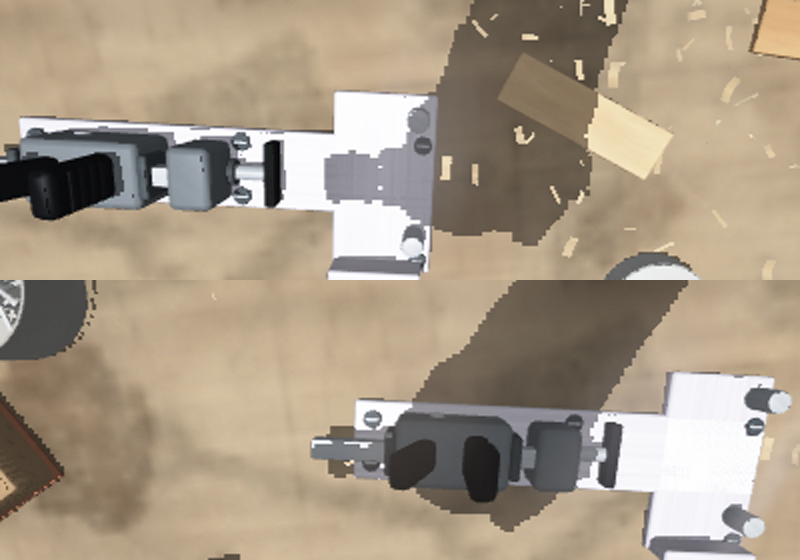

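z1: the dowel tops are at c0 (420,121) and (411,246), and at c1 (782,402) and (752,523), in panel pixels. The plate corners at the open end are at c0 (335,92) and (437,96). Triangulation puts the +y end of the wedge higher and the −y end lower, at the right length of 110 mm, so the thick end is at +y. That overturns my first reading, so I'll check it.

```bash
cat > m.py <<'E'
from h import *
a,ca=load("w0");b,cb=load("w1")
p0=[(371.7,145.7),(367.7,168.3),(469.3,160.3),(463.3,183.7)]
p1=[(468.7,145),(463.3,168.3),(567.7,160),(560.7,183.3)]
Ys=[]
for c,p in ((ca,p0),(cb,p1)):
    Y=np.array([plane(c,u,h)[0] for u,h in zip(p,[.005,.005,.018,.018])]); Ys.append(Y)
    A,B=(Y[0]+Y[1])/2,(Y[2]+Y[3])/2
    print("L",np.linalg.norm((B-A)[:2]).round(4),"W",np.linalg.norm((Y[0]-Y[1])[:2]).round(4),np.linalg.norm((Y[2]-Y[3])[:2]).round(4),"c",((A+B)/2).round(4),"dir thin->thick",np.degrees(np.arctan2(*(B-A)[1::-1])))
f=lambda P,dy:[(u/2+100,(v-dy)/2+90) for u,v in P]
q0=f([(420,121),(411,246),(335,92),(437,96)],0); q1=f([(782,402),(752,523),(668,373),(773,378)],280)
_,c0=load("c0");_,c1=load("c1")
X=tri(c0,q0,c1,q1); print(X.round(4)); 
P=[np.array([plane(c,u,h)[0] for u,h in zip(q,[.032,.032,.008,.008])]) for c,q in ((c0,q0),(c1,q1))]
print(P[0].round(4),P[1].round(4)); P=(P[0]+P[1])/2
d1,d2=P[0],P[1]   # d1 at clamp y=+33 (near robot), d2 at -33
print("dowel dist",np.linalg.norm(d1-d2))
ey=(d1-d2)[:2]/np.linalg.norm((d1-d2)[:2]); ex=np.array([ey[1],-ey[0]])
O=((d1+d2)/2)[:2]-0.006*ex
print("O",O,"ex",ex,np.degrees(np.arctan2(ex[1],ex[0])))
W=lambda x,y,z:np.r_[O+x*ex+y*ey,z]
print("corners exp",W(-.04,.045,.008),W(.016,.045,.008))
for n,c in (("c0",c0),("c1",c1)):
    im=load(n)[0].copy()
    for X in [(-.076,0,.017),(-.152,.011,.092),(-.14,.011,.092),(-.14,-.011,.092),(-.152,-.011,.092),(-.04,.045,.008),(.016,.045,.008),(-.039,-.048,.032),(.011,-.048,.032),(0,.033,.008),(.0,-.033,.008),(-.128,.017,.046),(-.186,.017,.046),(-.186,-.017,.046),(-.128,-.017,.046)]:
        u=proj(c,W(*X))[0]; cv2.drawMarker(im,tuple(int(round(k)) for k in u),(0,0,255),cv2.MARKER_CROSS,5)
    cv2.imwrite(f"pics/m{n}.png",im)
    if n=="c0":o=im
    else: cv2.imwrite("pics/z2.png",np.vstack([cv2.resize(k[90:240,100:500],(800,300),interpolation=cv2.INTER_CUBIC) for k in (o,im)]))
E
python3 m.py
```

```text
L 0.1093 W 0.0264 0.027 c [0.4781 0.1215 0.0115] dir thin->thick 82.01046591054997
L 0.1081 W 0.0271 0.0267 c [0.4778 0.1215 0.0115] dir thin->thick 81.72169983184261
[[ 0.519  -0.1103  0.0314]
 [ 0.5837 -0.1149  0.0303]
 [ 0.5062 -0.1567  0.0018]
 [ 0.5082 -0.1014  0.0058]]
[[ 0.519  -0.1103  0.032 ]
 [ 0.5842 -0.1148  0.032 ]
 [ 0.5062 -0.1558  0.008 ]
 [ 0.5079 -0.1015  0.008 ]] [[ 0.5188 -0.1107  0.032 ]
 [ 0.5821 -0.1161  0.032 ]
 [ 0.5057 -0.1593  0.008 ]
 [ 0.5082 -0.1028  0.008 ]]
dowel dist 0.06440026863336637
O [ 0.55054615 -0.11895977] ex [0.07689876 0.99703891] 85.58967176977087
corners exp [ 0.50260345 -0.15538088  0.008     ] [ 0.50690978 -0.0995467   0.008     ]
```

View pics/z2.png

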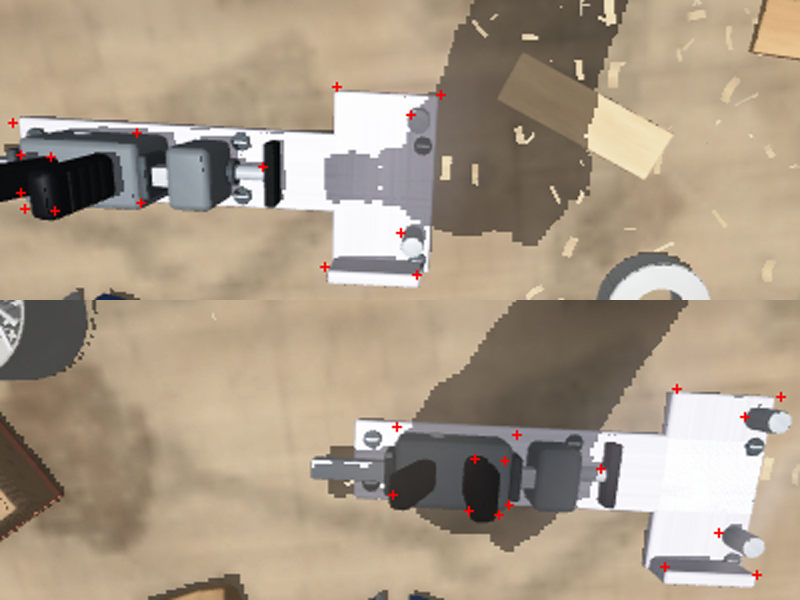

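z2: the frame lands within 1–3 px. It is rotated about 2° too much, since the base edges show about 2.3° and the short dowel baseline gave 4.4°. I'll refit the clamp pose by reprojecting all the measured points, then grasp the wedge.

```bash
cat > fit.py <<'E'
from h import *
from scipy.optimize import least_squares
_,c0=load("c0");_,c1=load("c1")
M=[(.006,.033,.032),(.006,-.033,.032),(-.04,.045,.008),(.016,.045,.008),(-.039,-.048,.032),(.011,-.048,.032),(-.128,-.017,.046)]
q=[[(420,121),(411,246),(335,92),(437,96),(330,270),(419,274),(140,208)],[(782,402),(752,523),(668,373),(773,378),(665,548),(756,553),(513,488)]]
q=[np.array(a,float)/2+[100,90-d] for a,d in zip(q,(0,140))]
e0=[np.array([(20,117),(333,131)])/2.+[100,90],np.array([(356,400),(664,416)])/2.+[100,-50]]
for c,e in zip((c0,c1),e0):
    p=plane(c,e,.008); print("edge angle",np.degrees(np.arctan2(*(p[1]-p[0])[1::-1])))
def W(p,X): 
    X=np.atleast_2d(X); c,s=np.cos(p[2]),np.sin(p[2])
    return np.c_[p[0]+c*X[:,0]-s*X[:,1],p[1]+s*X[:,0]+c*X[:,1],X[:,2]]
res=lambda p:np.r_[tuple((proj(c,W(p,M))-a).ravel() for c,a in zip((c0,c1),q))]
s=least_squares(res,[.55,-.119,1.53],loss="soft_l1",x_scale=[.01,.01,.1])
print(s.x,np.degrees(s.x[2])); print(res(s.x).reshape(2,-1,2).round(1).tolist())
np.save("clamp.npy",s.x)
# pad face: right face edge seen; z~.024 top edge
for c,u in ((c0,(282,175)),(c1,(619,475-20))):
    u=np.array(u,float)/2+[100,90 if c is c0 else -50]
    X=plane(c,u,.022)[0]; d=X[:2]-s.x[:2]; print("pad x",d@[np.cos(s.x[2]),np.sin(s.x[2])])
E
python3 fit.py
```

```text
edge angle 87.78352660836445
edge angle 87.13810854605836
[ 0.55144263 -0.11895346  1.51360779] 86.72333793651624
[[[-0.8, -0.2], [-0.0, 0.5], [-0.6, -1.9], [1.0, -0.5], [-2.5, -0.6], [-0.1, 0.2], [0.2, 0.2]], [[-0.4, 0.1], [0.8, 2.4], [3.0, -1.4], [2.3, -0.7], [-0.2, 0.9], [0.5, 1.0], [-2.2, 1.3]]]
pad x -0.06418735190936564
pad x -0.06746941230059444
```

The clamp origin is at (0.5515, −0.119) with x axis at about 87.2°. The base edges agree, and so does the pad at −66, which puts the jaw at about 10 mm. Now I'll grasp the wedge.

```bash
python3 - <<'E'
from h import *
u=np.radians(81.9); g=np.array([.478,.1215])+.010*np.array([np.cos(u),np.sin(u)])
q=down(np.radians(81.9))
arm.move_gripper(0.65,30)
arm.movep([*g,.17],q); arm.line_to([*g,.077],.1)
print(arm.read_ft_force().round(1) if hasattr(arm.read_ft_force(),'round') else arm.read_ft_force())
print(arm.move_gripper(0,30),arm.read_opening(),arm.read_finger_force(),arm.read_tool_pos())
arm.line_to([*g,.19],.15); print(arm.read_opening(),arm.read_finger_force(),arm.read_ft_force(),arm.read_time())
E
```

```text
[ 0.   0.  -0.4]
False 0.31379439590186475 30.167395547032356 [0.47975734 0.13148088 0.07771478]
0.317944601568708 29.558178931474686 [ 0.07844899 -0.3916766  -1.02000796] 8.8167
```

Opening 0.318 × 85 = 27 mm, and force rose by the wedge's weight, so the wedge is held. I'll carry it above the bed and check before lowering.

```bash
cat > place.py <<'E'
from h import *
O=np.array([.5515,-.119]);th=np.radians(87.2);ex=np.array([np.cos(th),np.sin(th)]);ey=np.array([-ex[1],ex[0]])
W=lambda x,y,z:[*(O+x*ex+y*ey),z]
Q=down(th-np.pi/2)
E
python3 - <<'E'
from place import *
arm.movep(W(-.018,.001,.19),Q); arm.line_to(W(-.018,.001,.12),.15)
im,c=shot("wrist","p0")
cv2.imwrite("pics/z3.png",cv2.resize(im[:300],(800,375)))
im2,_=shot("scene","p0s")
print(arm.read_tool_pos(),arm.read_time(),arm.read_opening())
E
```

```text
[ 0.55048953 -0.13682295  0.12116858] 10.6083 0.3166137054495717
```

View pics/z3.png

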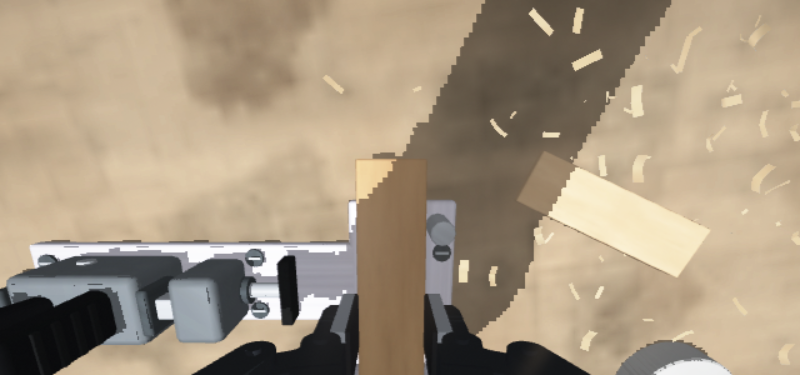

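z3: the wedge is held straight, with its tip at (357..427,158). It is left of the dowel at (440,228) and parallel to the base. I'll compute the tip position, lower by the rest, and correct y if it is off.

```bash
python3 - <<'E'
from place import *
_,c=load("p0")
loc=lambda X:np.array([(X[:2]-O)@ex,(X[:2]-O)@ey])
for u,z in (((357,159),.0485),((427,159),.0485),((441,233),.032),((349,200),.008),((456,201),.008)):
    print(u,(loc(plane(c,np.array(u)/1.25,z)[0])*1000).round(1))
E
```

```text
(357, 159) [-30.7  65.9]
(427, 159) [-3.8 65.9]
(441, 233) [ 5.1 33.3]
(349, 200) [-39.   45.2]
(456, 201) [15.5 44.8]
```

All known points agree within 1 mm (dowel 5.1/33.3, corners −39/45 and 15.5/45). The wedge tip at y = 66 puts the thick end at −44. I'll lower and release.

```bash
python3 - <<'E'
from place import *
arm.line_to(W(-.018,.001,.0857),.08); print(arm.read_tool_pos()[2],arm.read_ft_force())
arm.move_gripper(0.47,20); arm.pause(.1); print(arm.read_opening(),arm.read_finger_force())
arm.line_to(W(-.018,.001,.17),.15); arm.pause(.1)
arm.movep(W(-.09,.02,.25),Q); im,c=shot("wrist","p1"); cv2.imwrite("pics/z4.png",im[60:260,100:500].repeat(2,0).repeat(2,1)); print(arm.read_time())
E
```

```text
0.08538987357556377 [-1.69846545  0.48000243  2.77859908]
0.4655198783736406 0.0
12.9417
```

View pics/z4.png

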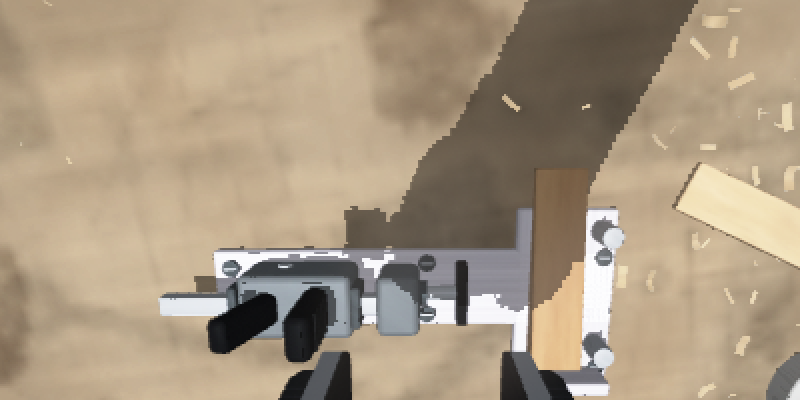

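z4: the wedge lies on the bed along the dowels with its thick end at the end plate. The short wedge is untouched, and the grip is at (300,330) with the trigger left of it. Next I'll do three strokes, at most 19 mm with the gap about 38 mm, and take rectified strips at the height of the pad top.

```bash
cat >> place.py <<'E'
def strip(name,z=.024):
    "top view rectified onto plane z, clamp x -130..10, y -30..30, 5 px/mm"
    im,c=shot("wrist",name)
    X=[(-.13,-.03),(.01,-.03),(.01,.03),(-.13,.03)]
    s=proj(c,np.array([W(x,y,z) for x,y in X])).astype(np.float32)
    d=np.float32([((x+.13)*5000,(y+.03)*5000) for x,y in X])
    return cv2.warpPerspective(im,cv2.getPerspectiveTransform(s,d),(700,300))
P=W(-.154,0,.127)
def squeeze():
    arm.move_gripper(0.0,25); arm.pause(.15)
    return round(arm.read_opening()*85,1),round(float(arm.read_finger_force()),1),np.round(arm.read_ft_force(),1),np.round(np.array(arm.read_tool_pos())-P,4)
def release():
    arm.move_gripper(0.85,25); arm.pause(.15)
E
python3 - <<'E'
from place import *
_,c=load("p1")
arm.move_gripper(0.85,25)
arm.movep(W(-.154,0,.21),Q); arm.line_to(P,.12); print(arm.read_ft_force())
S=[strip("s0")]
for i in (1,2,3):
    if i>1: release()
    print(squeeze(),arm.read_time()); S.append(strip(f"s{i}"))
w,c=load("s3")
o=np.vstack([cv2.resize(s,(400,171)) for s in S[::3]]); 
o=np.hstack([o,cv2.resize(w,(400,250))[:342] if 0 else cv2.copyMakeBorder(cv2.resize(w,(400,250)),0,92,0,0,cv2.BORDER_CONSTANT)])
cv2.imwrite("pics/z5.png",o)
E
```

```text
[-0.26546049  0.01840479  0.32403766]
(29.3, 28.8, array([-1.4, -0.7,  6.4]), array([ 0.0007, -0.0005,  0.0018])) 15.2667
(29.2, 28.3, array([-1.4,  0.6,  9.9]), array([ 0.0007, -0.0006,  0.0021])) 16.5667
(29.1, 28.3, array([-1.5,  0.4,  9.3]), array([ 0.0007, -0.0005,  0.0022])) 17.8667
```

View pics/z5.png

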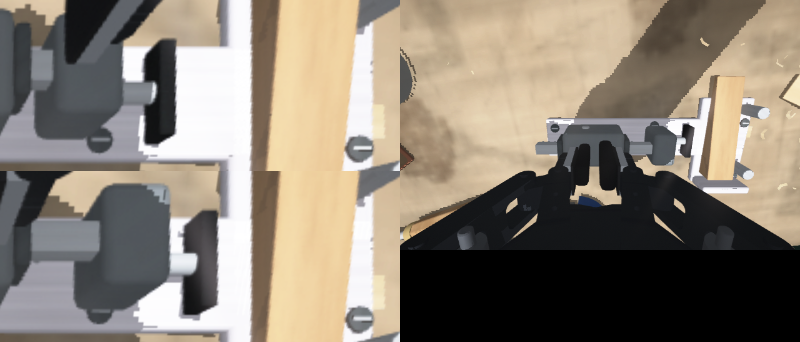

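z5: between the first and third strokes the pad front in the strip moved from about 173 to 215 px, or 15 mm. About 24 mm remains to a seated wedge. I'm out of picture views, so I'll track the pad and head numerically by template matching on the rectified strips, and test that on the strokes already recorded.

```bash
cat >> place.py <<'E'
def rect(name,z):
    im,c=load(name)
    X=[(-.13,-.03),(.01,-.03),(.01,.03),(-.13,.03)]
    s=proj(c,np.array([W(x,y,z) for x,y in X])).astype(np.float32)
    d=np.float32([((x+.13)*5000,(y+.03)*5000) for x,y in X])
    return cv2.cvtColor(cv2.warpPerspective(im,cv2.getPerspectiveTransform(s,d),(700,300),flags=cv2.INTER_CUBIC),cv2.COLOR_BGR2GRAY)
def track(name,prev):
    "motion (mm, score) of pad and head from picture prev to name; windows follow position file"
    out=[]
    for k,z,(x0,x1) in (("pad",.024,POS["pad"]),("head",.044,POS["head"])):
        a,b=rect(prev,z),rect(name,z); y0,y1=(75,250) if k=="pad" else (20,240)
        T=a[y0:y1,int(x0):int(x1)]; R=b[y0-10:y1+10,int(x0)-10:min(700,int(x1)+50)]
        m=cv2.matchTemplate(R,T,cv2.TM_CCOEFF_NORMED); _,v,_,l=cv2.minMaxLoc(m); out.append(((l[0]-10)/5,(l[1]-10)/5,round(v,2)))
    return out
E
python3 - <<'E'
import place; from place import *
# s3 windows from strip: pad 182..218/400 ; find head edges at z=.044 plane
for n in ("s1","s2","s3"):
    for z,(a,b) in ((.024,(110,140)),(.044,(60,100)),(.044,(160,200))):
        r=cv2.GaussianBlur(rect(n,z)[a:b].mean(0).astype(np.float32)[None],(9,1),0)[0]
        g=np.gradient(r); i=np.argsort(-abs(g)); pk=[]
        for j in i:
            if all(abs(j-k)>12 for k in pk): pk.append(int(j))
            if len(pk)>=8: break
        print(n,z,sorted((round(j/5-130,1),round(float(g[j]),1)) for j in pk))
E
```

```text
s1 0.024 [(-119.0, 12.4), (-108.6, -11.3), (-84.2, 31.7), (-77.2, -23.2), (-66.0, 36.0), (-42.0, -24.9), (-34.0, 16.9), (-0.2, -7.8)]
s1 0.044 [(-124.6, -5.6), (-116.4, 8.8), (-92.4, 8.7), (-65.6, -13.9), (-62.2, 14.6), (-55.0, -26.7), (-46.6, 17.6), (-22.0, -15.3)]
s1 0.044 [(-123.2, 12.2), (-92.2, 23.5), (-86.0, -14.8), (-82.2, -15.5), (-76.0, 38.6), (-55.0, -26.4), (-48.0, 16.9), (-17.6, -7.7)]
s2 0.024 [(-119.2, 12.1), (-102.0, -11.8), (-77.4, 31.3), (-71.6, -29.4), (-60.0, 31.2), (-42.0, -25.1), (-34.0, 16.8), (-6.8, 7.8)]
s2 0.044 [(-124.6, -5.7), (-116.4, 8.8), (-86.4, 6.4), (-65.6, -13.3), (-62.2, 14.7), (-55.0, -26.5), (-46.6, 17.9), (-22.0, -15.1)]
s2 0.044 [(-123.2, 11.6), (-86.2, 31.6), (-81.0, -19.8), (-77.0, -14.3), (-70.8, 32.8), (-55.0, -26.2), (-48.0, 16.9), (-17.8, -7.7)]
s3 0.024 [(-119.2, 12.0), (-95.2, -13.0), (-70.6, 30.6), (-66.0, -30.0), (-54.0, 33.8), (-42.0, -25.2), (-34.0, 16.9), (-6.8, 7.1)]
s3 0.044 [(-124.6, -5.7), (-116.4, 8.8), (-82.4, -5.3), (-65.6, -13.3), (-62.2, 14.7), (-54.8, -26.3), (-46.4, 17.8), (-22.0, -15.1)]
s3 0.044 [(-123.2, 11.4), (-102.0, -7.2), (-80.2, 30.2), (-76.0, -20.3), (-71.8, -12.3), (-65.4, 34.0), (-55.0, -26.2), (-48.0, 17.2)]
```

The edges track cleanly at 6.0 mm per stroke: pad −66/−60/−54 and head −92.2/−86.2/−80.2. Compression is therefore 26.2 minus (pad − head). I'll do three more strokes and then measure after each one.

```bash
cat >> place.py <<'E'
def edges(n):
    out=[]
    for z,(a,b) in ((.024,(110,140)),(.044,(160,200))):
        r=cv2.GaussianBlur(rect(n,z)[a:b].mean(0).astype(np.float32)[None],(9,1),0)[0]
        g=np.gradient(r); pk=[]
        for j in np.argsort(-abs(g)):
            if all(abs(j-k)>12 for k in pk): pk.append(int(j))
            if len(pk)>=8: break
        out.append(sorted((round(j/5-130,1),round(float(g[j]),1)) for j in pk))
    return out
E
python3 - <<'E'
from place import *
for i in (4,5,6):
    release(); print(squeeze(),arm.read_time()); shot("wrist",f"s{i}"); e=edges(f"s{i}")
    print("pad",e[0]); print("head",e[1])
E
```

```text
(28.9, 28.3, array([-1.3,  0.9,  9.4]), array([ 0.0007, -0.0005,  0.0022])) 19.1667
pad [(-119.2, 11.8), (-88.6, -12.9), (-68.2, 15.5), (-63.8, 19.0), (-60.4, -29.6), (-48.0, 36.9), (-42.0, -25.5), (-34.0, 17.0)]
head [(-123.2, 11.4), (-78.4, 13.2), (-74.2, 18.9), (-71.2, -17.6), (-66.6, -13.3), (-60.2, 37.8), (-54.8, -26.3), (-48.0, 17.3)]
(29.1, 28.3, array([-2.1,  0.4,  9.8]), array([ 0.0007, -0.0005,  0.0021])) 20.4667
pad [(-119.2, 11.9), (-81.8, -12.5), (-68.2, 16.3), (-55.0, -31.5), (-41.8, 8.5), (-34.0, 17.2), (-6.8, 7.3), (-0.2, -7.3)]
head [(-123.2, 11.3), (-90.2, -7.0), (-78.4, 13.8), (-66.4, -18.7), (-61.4, -14.4), (-54.8, 9.0), (-48.0, 17.5), (-17.6, -7.4)]
(29.1, 28.3, array([-1.7,  0.3,  9.9]), array([ 0.0007, -0.0005,  0.0022])) 21.7667
pad [(-125.4, -6.1), (-119.2, 11.8), (-75.2, -12.4), (-68.2, 16.4), (-49.4, -28.7), (-34.0, 17.1), (-6.8, 7.6), (-0.2, -7.4)]
head [(-123.2, 11.2), (-84.4, -6.5), (-78.4, 14.2), (-61.4, -13.2), (-56.2, -12.8), (-48.0, 17.4), (-24.0, 6.4), (-17.6, -7.5)]
```

Stroke 6 puts the pad at −36 with the wedge not yet touched. The other usable trackers are the head edge (−75.2, 6.7 per stroke), the pad back edge (−49.4, 5.5 per stroke) and the wedge edge (−34.0). One more stroke is safe, and then I'll measure.

```bash
python3 - <<'E'
from place import *
release(); print(squeeze(),arm.read_time()); shot("wrist","s7"); e=edges("s7")
print("pad",e[0]); print("head",e[1])
E
```

```text
(28.9, 28.3, array([-1.2,  0.1,  9.7]), array([ 0.0007, -0.0005,  0.0022])) 23.0667
pad [(-125.4, -6.1), (-119.2, 11.7), (-68.4, -25.6), (-65.8, 4.4), (-43.4, -19.1), (-30.0, 27.5), (-4.0, 7.6), (-0.2, -7.9)]
head [(-128.8, -6.0), (-123.2, 11.2), (-78.4, -12.2), (-56.8, -4.5), (-51.0, -12.4), (-44.2, 29.2), (-21.4, 7.7), (-17.6, -8.0)]
```

The wedge's far edge moved from −6.8 to −4.0, so it is now practically at the dowels (−17 → −14.3). The pad is touching and uncompressed. The next stroke should compress it about 5–6 mm.

```bash
python3 - <<'E'
from place import *
release(); print(squeeze(),arm.read_time()); arm.pause(.3); shot("wrist","s8"); e=edges("s8")
print("pad",e[0]); print("head",e[1])
E
```

```text
(29.3, 28.5, array([-1. ,  0.7, 10.1]), array([ 0.0007, -0.0006,  0.0023])) 24.3667
pad [(-125.4, -6.0), (-119.2, 11.5), (-70.2, 18.1), (-62.0, -22.6), (-36.8, -17.8), (-28.6, 26.9), (-2.8, 8.0), (-0.2, -9.2)]
head [(-128.8, -6.0), (-123.2, 11.0), (-79.8, 10.2), (-72.6, -10.5), (-49.8, -14.6), (-43.0, 29.4), (-20.4, 7.4), (-17.8, -8.6)]
```

The head advanced 5.7 mm and the wedge about 1.4 mm more to fully home, so compression is about 4.3 mm, which is close to the lower limit. I'll add a partial stroke, closing in small steps and measuring, to reach about 8 mm. Even a full stroke would stay near 10.

```bash
python3 - <<'E'
from place import *
release()
shot("wrist","r8"); h0=None
for k,o in enumerate((.50,.46,.42,.39,.37)):
    arm.move_gripper(o,25); arm.pause(.2); n=f"t{k}"; shot("wrist",n); e=edges(n)
    hd=[x for x in e[0] if -64<x[0]<-53 and x[1]<-8]; wd=[x for x in e[0] if -33<x[0]<-25]
    print(o,round(arm.read_opening()*85,1),round(float(arm.read_finger_force()),1),hd,wd,[x for x in e[1] if -75<x[0]<-64],arm.read_time())
    if hd and hd[-1][0]>-62+3.5*6.7/6: break
E
```

```text
0.5 42.7 3.5 [(-60.6, -23.5)] [(-28.6, 26.7)] [(-72.0, -11.9)] 26.0583
0.46 38.9 5.4 [(-59.8, -23.9)] [(-28.6, 27.3)] [(-71.2, -11.9)] 26.525
0.42 35.6 6.9 [(-58.4, -23.6)] [(-28.6, 26.7)] [(-69.6, -11.5)] 26.9917
0.39 33.3 8.0 [(-57.4, -23.6)] [(-32.0, -14.3), (-28.6, 27.7)] [(-68.6, -11.8)] 27.4583
```

The head is 4.0 mm further and the wedge hasn't moved, so the pad is pushed back about 8.3 mm. The trigger is held with 8 N, well past 0.08 rad. Handing in.

```bash
python3 -c "
from station import *
print(ticket.finish_job())"
```

```text
the job is handed in; nothing more can be done
None
```

I handed the job in at about 27 s of the 64 s allowed; no verdict came back. By camera, the long wedge is tight against the dowels with the pad pushed back about 8 mm, and the trigger is held at about 8 N.

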